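Open the hardener bottle's push-and-turn cap under the bench lamp

TASK

Swing the hinged bench lamp away from over the hardener bottle, back away from the robot, until its head stands at least 15 cm to the side of the bottle, and leave it there. Then take hold of the bottle's red safety cap, press it down, keep it down while you turn it counter-clockwise (seen from above) until it comes free, and lift it straight up. Finish while still holding the cap in the gripper: still, level, straight above the bottle, between 5 and 12 cm above its neck; leave the sanding block, the glue brush and the tape measure where they are.

Things in the scene. Friction and masses are not known exactly. Their poses are not given: they have to be found in the camera images.
- lamp: fixed bench lamp: round dark weighted base (90 mm across, 20 mm tall) with an upright aluminium post (15 mm) to the left of the bottle. Origin: centre of the base's underside on the worktop, on the hinge axis. The lamp arm turns about the post, at 180 to 210 mm height.
- lamp_arm (a joint): angle of the lamp arm about the upright post, rad. At 0 the arm points along the lamp's -y axis, over the bottle; it grows counter-clockwise seen from above, which swings the head away from the robot (towards +x). Range -0.3 to 1.4, starts near 0; light friction (about 0.6 N at the head), it stays where it is left.
- lamp_knob (a point): grip point on the axis of an upright black round knob (18 mm diameter, 45 mm tall) on top of the red lamp head; it lies 17 mm below the knob's top and 28 mm above the head's top, 200 mm from the hinge axis. The head is a disc 76 mm across and 25 mm thick, its underside 35 mm above the closed cap.
- lamp_hinge (a point): point on the lamp's upright hinge axis, at the height of the arm (192 mm). The arm is a 12 mm round bar.
- bottle: white round hardener bottle (66 mm diameter, blue and yellow band) fixed in a plywood holder block (96 x 96 x 30 mm) screwed to the worktop: it does not move. Origin: on the bottle's axis at the worktop, z up. Body radius 33 mm up to 78 mm height, shoulder up to 92 mm, a collar of radius 18.5 mm at 94 to 99 mm; the neck (30 mm diameter) ends at 128 mm.
- cap: red round ribbed push-and-turn safety cap, 46 mm diameter, 32 mm tall, white arrows on top, 40 g, loose. Origin: centre of its underside, z up; closed, it sits 108 mm above the worktop, x axis along the bottle's. A spring pushes it up: pressing needs about 4 N to begin, 10 N at 5 mm, 13 N at 7 mm, where it meets the neck. Closed, hooks on the neck stop it from lifting and turning.
- cap_top (a point): centre of the cap's top, 32 mm above its underside (closed: 140 mm above the worktop). Pressed 3.5 mm or more (5 is good) and kept down, the cap turns counter-clockwise seen from above (never clockwise); turned by 0.75 to 2.3 rad (1.2 is good) it is free, need not be kept down, and lifts straight off.
- clamp_bar (a point): middle of the fixed aluminium clamp bar that bridges the worktop along x to the right of the bottle, 24 mm wide, its underside 133 mm and its top 183 mm above the worktop; keep clear of it. A second such bar runs 650 mm to its left.
- sander: cork sanding block with abrasive paper, 63 x 119 x 36 mm, loose, a bystander; origin: centre of its underside
- paste_brush: flat glue brush with wooden handle, 36 x 203 x 12 mm, loose, lying flat, a bystander; origin: centre of its underside
- tape: yellow tape measure, 36 x 99 x 66 mm, loose, a bystander; origin: centre of its underside
Mind the look-alikes: they are no part of the job. Of the things shaped like the cap, the red one is meant.

How it is judged (in metres and radians):
On the way, in this order (a step that is already met when the one before it is completed fails the run):
1. the lamp head is swung at least 15 cm (to 5 mm) aside of the bottle (horizontal distance between lamp_knob and bottle above 0.145 m), for 0.2 s.
2. the closed cap is pressed down at least 3 mm while its lugs are still under the hooks (z of cap in the frame of bottle below 0.105 m and angle between the x axis of cap and the x axis of bottle, either way round below 0.4 rad), for 0.04 s.
3. the cap is turned free (0.65 rad or more) while still down on the neck (z of cap in the frame of bottle below 0.111 m and angle between the x axis of cap and the x axis of bottle, either way round above 0.65 rad), for 0.04 s.
At the end, for the whole second after the job is handed in: The gripper holds the cap (more than 1 N), still (under 3 cm/s), level within 0.3 rad, its axis within 30 mm of the bottle's axis and its underside 45 to 130 mm above the neck's top; it touches neither bottle nor lamp; the lamp head's knob is at least 145 mm (horizontally) from the bottle's axis (horizontal distance between lamp_knob and bottle above 0.145 m and contact force between the fingers and cap above 1 N and z of cap in the frame of bottle between 0.173 and 0.258 m and horizontal distance between cap and bottle below 0.03 m and angle between cap's own z axis and vertical below 0.3 rad and linear speed of cap below 0.03 m/s and contact force between cap and bottle below 0.05 N and contact force between cap and lamp below 0.05 N); the arm keeps its last pose, push and grip.
It fails at once if the sanding block is pushed more than 2 cm (distance of sander from where it was at the start of the episode above 0.02 m).
It fails at once if the glue brush is pushed more than 2 cm (distance of paste_brush from where it was at the start of the episode above 0.02 m).
It fails at once if the tape measure is pushed more than 2 cm (distance of tape from where it was at the start of the episode above 0.02 m).
It also fails if it takes over 51 s, if anything falls off the work surface, if the arm or the gripper's body presses on something with over 40 N, if the wrist force passes 120 N, or if a joint passes its speed limit or range.

ROBOT

A 6-joint arm with a two-finger parallel gripper is mounted at the origin on a cart in front of the work surface, level with it; the furniture and walls round the work are solid. World frame = base frame: x ahead of the robot, y to its left, z up, the work surface at z = 0. Lengths are in m, angles in degrees, forces in N, time in s.
With the tool pointing down it reaches from about 0.325 to 0.85 m from the base axis. Payload 15.5 kg.
Tool frame: the origin (TCP) lies at the very end of the fingers, on their centre line; the grasp point (between the pads) lies arm.grip_depth behind it (arm.grip_depth is the distance from the TCP to the grasp point, in m); z points along the fingers, y is the line along which they close (so a half turn about z gives the same grasp; the last joint's range is limited). The gripper opens to 91 mm and grips with 3 to 60 N. Pads are 32 mm wide; open, the fingers measure 118 mm over their backs; the gripper's body (76 mm by 178 mm) begins 60 mm behind the grasp point.
Start: joints at [-76.805, 28.281, 77.091, -0, 74.628, -5.472], TCP at [0.2, -0.592, 0.214] pointing down, gripper open.
Joint ranges: [-166.48, 166.48], [-47.26, 123.95], [12.59, 153.08], [-70.14, 250.14], [6.76, 159.57], [-176.63, 176.63]. Speed limits (degrees/s): [108.29, 108.29, 147.25, 172.46, 172.46, 172.46].

INTERFACE

Orientations are given as a 3x3 rotation matrix whose columns are the frame's x, y, z axes.
In Python, from rig import arm gives the robot as it stands. Calls block until the motion is done:
- arm.move_to(position, orientation): joint-space move of the TCP to a pose.
- arm.move_l(position, orientation=None, feed=0.15): straight line of the TCP; orientation=None keeps the orientation; feed is the mean speed in m/s.
- arm.move_joints(angles): joint-space move.
- arm.grip(opening): finger opening in m; the grip force is fixed at half the most; returns when the fingers have stopped.
- arm.sleep(seconds).
- arm.solve_ik(position, orientation): joint angles nearest the present ones, or None.
- arm.snapshot(name): name is "scene" or "top" or "wrist"; returns the picture (400x640x3 uint8, red, green, blue); there is no depth.
- arm.get_calibration(name): a dict with "intrinsics" (3x3 intrinsics, pixels), "cam_to_world" (4x4, takes a point from camera to world coordinates). Camera axes: x right, y down, z forward; pixel columns grow to the right and rows downward; lengths in m; the calibration is good to about 2 mm. The wrist camera is an equidistant fisheye: a pixel r from the principal point sees the ray r / f radians off the axis. A picture is of the moment at which its call begins: read the wrist's pose just before it. get_calibration takes no time and is no camera call; for the wrist camera it gives the pose at the moment of the call.
A pose or a line that the arm cannot do raises arm.Unreachable and nothing moves.
- arm.sign_off(): hands the job in; it is judged then, once.
Readings, each from a call of its own:
- arm.current_t(): time.
- arm.current_joint_positions(): joint angles.
- arm.current_dq(): joint speeds.
- arm.current_tau(): joint torques, N m.
- arm.current_ee_pos(): TCP position.
- arm.current_tool_rot(): TCP orientation.
- arm.current_force(): force on the tool from outside, world axes, zero at the start.
- arm.current_torque(): the same for the moment, N m.
- arm.current_width(): finger opening in m.
- arm.current_grasp_force(): force on a finger pad.
Only numpy, scipy, OpenCV 4.12 (cv2) and the standard library are available. Lean on these libraries where they do the work, as an engineer would, in place of code of your own. Each camera call takes 0.05 s, during which the arm holds its last target. There are 200 camera calls.

## Working session

There is one attempt and no reset: what is moved stays moved. The work goes in short steps, each a Python script; the robot and the scene stay as the last script left them, time stands still between calls to the robot, and variables do not carry over. Pictures are saved under pics/ and viewed, at most 10 in all, crops included, and the job is handed in when it is done.

```bash
ls; mkdir -p pics
python3 - <<'E'
from rig import arm
import cv2
for n in("scene","top"):
    cv2.imwrite(f"pics/{n}0.png",arm.snapshot(n)[:,:,::-1])
    c=arm.get_calibration(n);print(n,c["intrinsics"],c["cam_to_world"])
print(arm.grip_depth,arm.current_t(),arm.current_tool_rot())
E
```

```text
pics
scene [[452.73885893   0.         321.2623485 ]
 [  0.         452.73885893 195.36560177]
 [  0.           0.           1.        ]] [[-0.71965171 -0.41852665  0.55401883 -0.05133612]
 [-0.69428925  0.44294085 -0.56724408  0.65228315]
 [-0.00799081 -0.79286749 -0.60934169  0.78165316]
 [ 0.          0.          0.          1.        ]]
top [[412.00372165   0.         311.8418165 ]
 [  0.         412.00372165 200.2690223 ]
 [  0.           0.           1.        ]] [[ 0.01297962 -0.99159348  0.12873969  0.42695708]
 [-0.99987118 -0.01165521  0.01103557  0.0687515 ]
 [-0.00944232 -0.12886634 -0.99161702  1.06902222]
 [ 0.          0.          0.          1.        ]]
0.0188 0.1 [[ 9.47408410e-01  3.20026953e-01 -2.32668433e-04]
 [ 3.20027017e-01 -9.47407844e-01  1.04176737e-03]
 [ 1.12961738e-04 -1.06143935e-03 -9.99999430e-01]]
```

View pics/scene0.png

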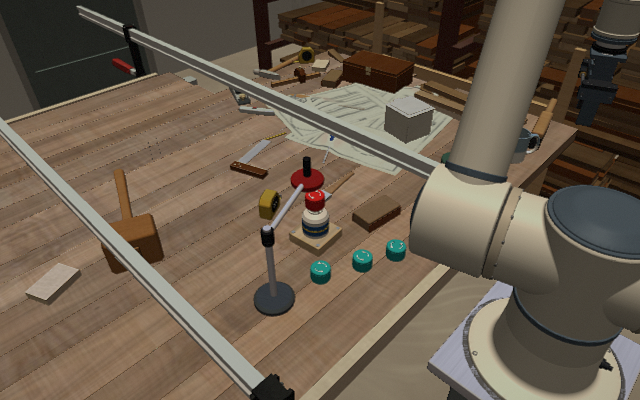

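View pics/top0.png

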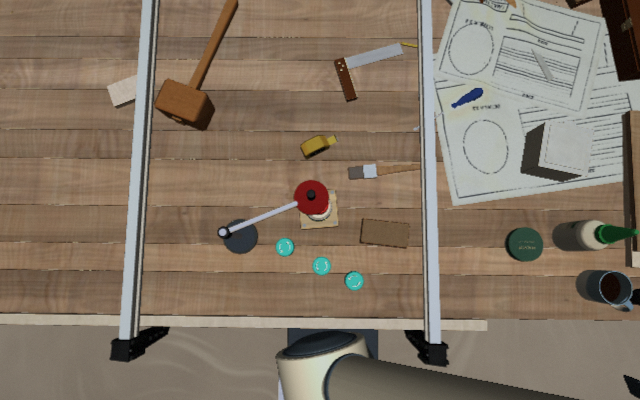

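The red cap sits on the bottle at scene (315,199), half hidden by the lamp head in top at (318,210). Its look-alikes are the teal caps at scene (320,271), (362,260) and (396,249). The red one on the bottle fits the description. The red lamp head is at scene (307,180), with its knob at (307,163). I'll confirm with an enlarged crop.

Run:
```python
import cv2,numpy as np
s=cv2.imread("pics/scene0.png")[140:320,240:400];t=cv2.imread("pics/top0.png")[130:310,210:430]
cv2.imwrite("pics/crop.png",np.hstack([cv2.resize(s,None,fx=2.1,fy=2.1*1.0,interpolation=2),cv2.resize(t,None,fx=2.1,fy=2.1,interpolation=2)]))
```

```text
(no output)
```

View pics/crop.png

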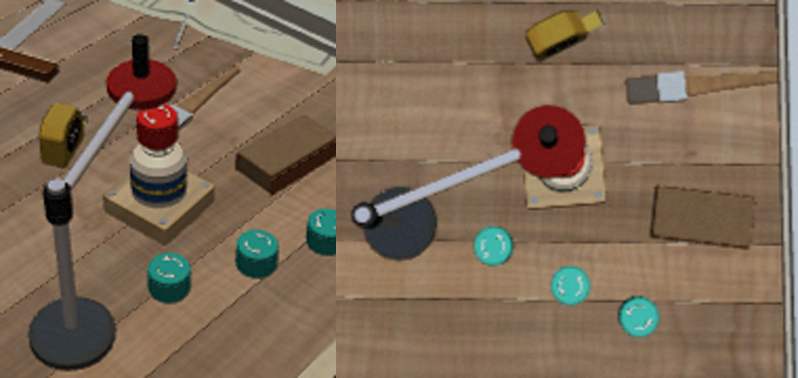

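The crop confirms it: the red ribbed cap with white arrows is on the bottle under the red lamp head, and the teal ones stand loose on the bench. Now I'll locate everything.

```bash
cat > h.py <<'E'
from rig import arm
import numpy as np, cv2
def ray(n,px,z):
    c=arm.get_calibration(n);T=c["cam_to_world"];d=T[:3,:3]@np.linalg.solve(c["intrinsics"],[*px,1.])
    o=T[:3,3];return (o+d*(z-o[2])/d[2]).round(4)
def R(yaw): # tool down, closing axis (y) at yaw deg from world x
    a=np.radians(yaw);y=np.array([np.cos(a),np.sin(a),0]);z=np.array([0,0,-1.]);return np.c_[np.cross(y,z),y,z]
E
python3 - <<'E'
from h import *
S=lambda x,y:(240+x/2.1,140+y/2.1); T=lambda x,y:(210+(x-336)/2.1,130+y/2.1)
for l,n,p,z in[("knobtop","top",T(548,133),.245),("knobtop","scene",S(140,39),.245),("knobgrip","scene",S(140,54),.228),("base","top",T(401,222),.02),("base","scene",S(72,331),.02),
 ("hinge","scene",S(57,188),.21),("hinge","top",T(365,214),.21),("holder","top",T(562.5,167.5),.03),("captop","scene",S(158,118),.14),
 ("tape","top",T(560,33),.066),("brushtip","top",T(640,90),.012),("brush end","top",(421,167),.012),("sander","top",T(703,216),.036),("bar","top",(428,200),.183),("barL","top",(142,200),.183),("hold1","top",T(598,127),.03),("hold2","top",T(605,203),.03),("hold3","top",T(527,208),.03)]+[("teal","top",T(*q),.032) for q in((493,246),(570,286),(639,316))]:
    print(l,n,ray(n,p,z))
E
```

```text
knobtop top [0.5481 0.0799 0.245 ]
knobtop scene [0.5509 0.08   0.245 ]
knobgrip scene [0.5495 0.082  0.228 ]
base top [0.4701 0.2595 0.02  ]
base scene [0.4652 0.2701 0.02  ]
hinge scene [0.4692 0.2666 0.21  ]
hinge top [0.4698 0.2611 0.21  ]
holder top [0.5378 0.0647 0.03  ]
captop scene [0.54   0.0668 0.14  ]
tape top [0.6947 0.0696 0.066 ]
brushtip top [ 0.6376 -0.0304  0.012 ]
brush end top [ 0.655 -0.203  0.012]
sander top [ 0.4811 -0.103   0.036 ]
bar top [ 0.5455 -0.1726  0.183 ]
barL top [0.5382 0.4484 0.183 ]
hold1 top [0.5877 0.0222 0.03  ]
hold2 top [0.4955 0.0133 0.03  ]
hold3 top [0.4884 0.1068 0.03  ]
teal top [0.4425 0.1465 0.032 ]
teal top [0.3966 0.0543 0.032 ]
teal top [ 0.3628 -0.0273  0.032 ]
```

Run:
```python
from h import *
H=np.array([.4695,.2625]);r=.2;th0=np.degrees(np.arctan2(.0805-H[1],.549-H[0]))
P=lambda th,z:[*(H+r*np.array([np.cos(np.radians(th)),np.sin(np.radians(th))])),z]
p=arm.current_ee_pos();arm.move_l([p[0],p[1],.33],feed=.3)
q=[arm.solve_ik(P(t,.215),R(t+90+o)) for o in(0,180) for t in(th0,th0+70)]
print(th0,[None if a is None else np.round(a) for a in q])
o=0 if q[0] is not None and (q[2] is None or abs(q[0][5])<abs(q[2][5])) else 180
arm.move_to(P(th0,.33),R(th0+90+o))
arm.grip(.05)
arm.move_l(P(th0,.215),feed=.15); print(arm.current_force())
arm.grip(.03); print(arm.current_width(),arm.current_force(),arm.current_t())
for t in np.linspace(th0,th0+72,9)[1:]:
    arm.move_l(P(t,.215),R(t+90+o),feed=.15)
    print(np.round(arm.current_force(),1))
arm.grip(.07);arm.move_l(P(t,.32),feed=.25)
print(arm.current_t(),arm.current_ee_pos(),arm.current_joint_positions())
cv2.imwrite("pics/top1.png",arm.snapshot("top")[:,:,::-1])
cv2.imwrite("pics/scene1.png",arm.snapshot("scene")[:,:,::-1])
```

```text
-66.4036600511872 [array([  2.,  23.,  87.,  -0.,  70., -22.]), array([ 18.,  37.,  61.,  -0.,  82., -76.]), array([  2.,  23.,  87.,  -0.,  70., 158.]), array([ 18.,  37.,  61.,  -0.,  82., 104.])]
[ 0.58471926  1.35954144 -0.21791502]
0.030117010052660858 [0.8127846  0.87017689 0.28405865] 5.5083
[-1.  -0.4  0.1]
[-0.5 -1.   0.2]
[-1.2  0.1 -0.8]
[-0.9 -0.5 -1. ]
[-0.   0.4 -0.7]
[ 0.2 -0.3  0.6]
[-0.4  0.8  0.5]
[ 1.  -0.1 -0.4]
9.7 [0.66859216 0.28204105 0.32044128] [ 1.81622483e+01  3.34722030e+01  5.11449826e+01 -2.78120118e-03
  9.53378927e+01 -7.74357524e+01]
```

View pics/scene1.png

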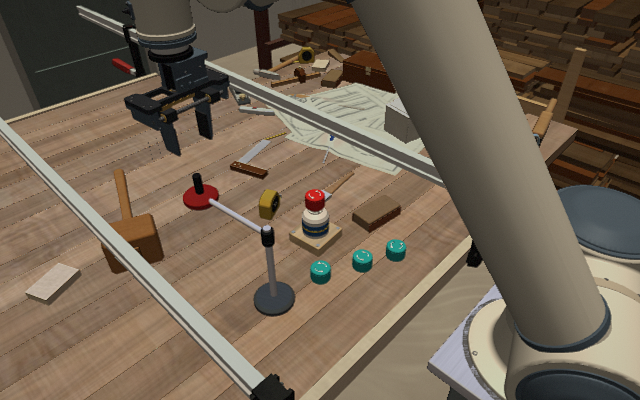

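The lamp head is now at scene (201,195), well clear of the bottle, and the red cap is exposed at (315,199). Next I'll look from near.

Run:
```python
from h import *
arm.move_to([.539,.066,.26],R(-40));arm.grip(.075)
np.savez("w.npz",**arm.get_calibration("wrist"))
im=arm.snapshot("wrist")[:,:,::-1].copy();cv2.imwrite("pics/wrist1.png",im)
cv2.imwrite("pics/top2.png",arm.snapshot("top")[:,:,::-1])
print(arm.current_joint_positions().round(1) if hasattr(arm.current_joint_positions(),'round') else arm.current_joint_positions(),arm.current_t())
c=arm.get_calibration("wrist");print(c["intrinsics"],c["cam_to_world"])
```

```text
[ 0.7 19.1 84.9 -0.  75.9 40.7] 12.0667
[[309.70691629   0.         320.92640201]
 [  0.         309.70691629 200.45768525]
 [  0.           0.           1.        ]] [[ 7.66461649e-01 -6.14822531e-01 -1.85821948e-01  5.91741840e-01]
 [-6.42290061e-01 -7.33622153e-01 -2.21950477e-01  1.28618588e-01]
 [ 1.37056376e-04  2.89468119e-01 -9.57187646e-01  4.29490049e-01]
 [ 0.00000000e+00  0.00000000e+00  0.00000000e+00  1.00000000e+00]]
```

View pics/wrist1.png

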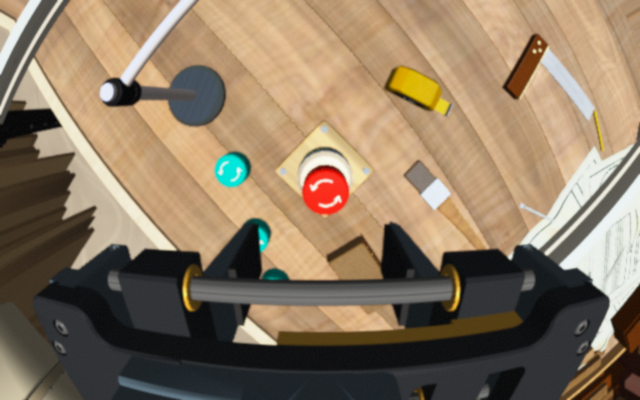

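The wrist picture shows the red cap's top at about (326,191), between the open fingers. I'll fit the cap's silhouette to its red mask.

Run:
```python
from h import *
from scipy.optimize import minimize
w=np.load("w.npz");K=w["intrinsics"];T=w["cam_to_world"]
im=cv2.imread("pics/wrist1.png").astype(int)
m=((im[...,2]>110)&(im[...,1]<70)&(im[...,0]<70)).astype(np.uint8)
n,l,s,c=cv2.connectedComponentsWithStats(m);i=l[180,326] or l[205,326];print(s[i])
h=cv2.convexHull(np.argwhere(l==i)[:,::-1].astype(np.int32));m=cv2.fillConvexPoly(np.zeros((400,640),np.uint8),h,1)
a=np.linspace(0,2*np.pi,60)
def sil(x,y):
    P=np.vstack([np.c_[x+.023*np.cos(a),y+.023*np.sin(a),0*a+z] for z in(.108,.14)])
    q=(P-T[:3,3])@T[:3,:3];rr=np.hypot(q[:,0],q[:,1]);t=np.arctan2(rr,q[:,2])*K[0,0]/rr
    return np.c_[q[:,0]*t+K[0,2],q[:,1]*t+K[1,2]].astype(np.float32)
def cost(p):
    hh=cv2.convexHull(sil(*p));g=cv2.fillConvexPoly(np.zeros((400,640),np.uint8),(hh*16).round().astype(np.int32),1,shift=4)
    return int((g!=m).sum())
r=minimize(cost,[.539,.066],method="Nelder-Mead",options=dict(initial_simplex=[[.535,.063],[.545,.065],[.538,.071]]))
print(r.x,r.fun,m.sum())
```

```text
[     0      0    640    400 253949]
[0.53502502 0.0630804 ] 254003.0 256000
```

```bash
cat > fit.py <<'E'
from h import *
from scipy.optimize import minimize
w=np.load("w.npz");K=w["intrinsics"];T=w["cam_to_world"]
im=cv2.imread("pics/wrist1.png").astype(int)
m=((im[...,2]>90)&(im[...,2]>2.5*im[...,1])&(im[...,2]>2.5*im[...,0])).astype(np.uint8)
m[:150]=0;m[230:]=0;m[:,:290]=0;m[:,360:]=0
n,l,s,c=cv2.connectedComponentsWithStats(m);i=1+s[1:,4].argmax();print(s[i])
h=cv2.convexHull(np.argwhere(l==i)[:,::-1].astype(np.int32));m=cv2.fillConvexPoly(np.zeros((400,640),np.uint8),h,1)
a=np.linspace(0,2*np.pi,60)
def sil(x,y):
    P=np.vstack([np.c_[x+.023*np.cos(a),y+.023*np.sin(a),0*a+z] for z in(.108,.14)])
    q=(P-T[:3,3])@T[:3,:3];rr=np.hypot(q[:,0],q[:,1]);t=np.arctan2(rr,q[:,2])*K[0,0]/rr
    return np.c_[q[:,0]*t+K[0,2],q[:,1]*t+K[1,2]].astype(np.float32)
def cost(p):
    hh=cv2.convexHull(sil(*p));g=cv2.fillConvexPoly(np.zeros((400,640),np.uint8),(hh*16).round().astype(np.int32),1,shift=4)
    return int((g!=m).sum())
r=minimize(cost,[.539,.066],method="Nelder-Mead",options=dict(initial_simplex=[[.533,.061],[.547,.065],[.538,.073]]))
print(r.x,r.fun,m.sum())
E
python3 fit.py
```

```text
[ 303  166   46   49 1465]
[0.54236842 0.06335677] 211.0 1771
```

```bash
cat >> fit.py <<'E'
for p in(r.x,(.540,.065),(.538,.0647)):
    q=sil(*p);print(p,q.min(0),q.max(0),cost(p))
q=cv2.resize(cv2.imread("pics/wrist1.png")[150:230,280:370],None,fx=6,fy=6,interpolation=cv2.INTER_NEAREST)
for z,col in zip((0,60),((0,255,0),(255,0,0))):
    cv2.polylines(q,[(((sil(*r.x)[z:z+60]-[280,150]+.5)*6)).astype(np.int32)],True,col)
cv2.imwrite("pics/fit.png",q)
E
python3 fit.py
```

```text
[ 303  166   46   49 1465]
[0.54236842 0.06335677] 211.0 1771
[0.54236842 0.06335677] [301.4275  165.53839] [348.68088 217.068  ] 211
(0.54, 0.065) [298.4909  165.78003] [345.73688 217.3163 ] 391
(0.538, 0.0647) [297.15222 167.18977] [344.33115 218.74573] 567
```

View pics/fit.png

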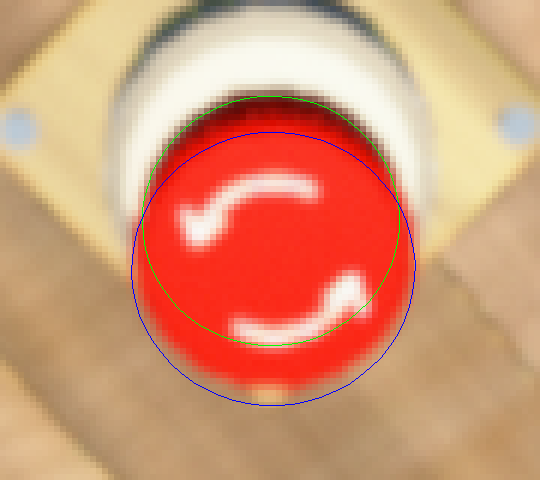

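The circle fit is slightly low in the image, so I take the cap centre as about (0.542, 0.065). I'll grip it and check the side forces.

Run:
```python
from h import *
arm.move_l([.542,.065,.26],R(-40),feed=.2);arm.move_l([.542,.065,.109],feed=.12)
print(arm.current_force(),arm.current_ee_pos())
arm.grip(.04);arm.sleep(.2)
f=np.array(arm.current_force());Rt=np.array(arm.current_tool_rot())
print(arm.current_width(),arm.current_grasp_force(),f,Rt.T@f,arm.current_torque(),arm.current_ee_pos(),arm.current_t())
cv2.imwrite("pics/wrist2.png",arm.snapshot("wrist")[:,:,::-1])
```

```text
[-0.116593   -0.49235447  0.12653175] [0.54239185 0.06501273 0.10960521]
0.04591201922973431 30.00052174553275 [ 1.05942361 -1.15895697  3.34682143] [-0.20596022  1.55785225 -3.34625912] [-0.26930805 -0.23081169 -0.03495817] [0.54222024 0.06495749 0.10912362] 14.4833
```

View pics/wrist2.png

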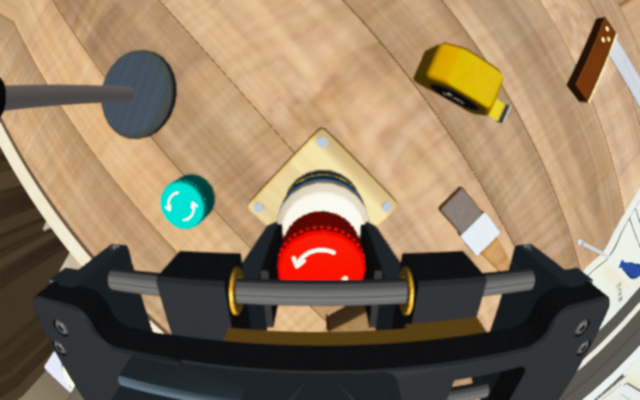

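The fingers hold the cap at (322,260) across its full 46 mm diameter, with little side force. Now I'll press.

Run:
```python
from h import *
p=np.array(arm.current_ee_pos());x,y=.542,.065
for z in(.1055,.1035):
    arm.move_l([x,y,z],R(-40),feed=.03);arm.sleep(.15)
    print(np.round(arm.current_force(),1),np.round(arm.current_ee_pos(),4),arm.current_t())
```

```text
[-0.1 -1.6  6.5] [0.5422 0.065  0.1057] 14.95
[-1.4 -0.7 10.4] [0.5423 0.065  0.1039] 15.35
```

10.4 N corresponds to about 5 mm of press. Now the turn.

Run:
```python
from h import *
for a in np.linspace(0,70,8)[1:]:
    arm.move_l([.542,.065,.1035],R(-40+a),feed=.05)
    print(a,np.round(arm.current_force(),1),np.round(arm.current_torque(),2),round(arm.current_width(),4),arm.current_t())
arm.sleep(.2);print(np.round(arm.current_force(),1),arm.current_ee_pos())
cv2.imwrite("pics/wrist3.png",arm.snapshot("wrist")[:,:,::-1])
```

```text
10.0 [ 0.8 -1.5 10.2] [-0.17 -0.2   0.04] 0.046 15.675
20.0 [ 2.  -1.6  9.7] [-0.16 -0.34  0.05] 0.0456 16.0
30.0 [ 2.4 -1.5  9.1] [-0.3  -0.57  0.02] 0.0455 16.325
40.0 [ 2.9 -2.3 10.2] [-0.31 -0.73  0.08] 0.0459 16.65
50.0 [ 4.9 -3.2  9.7] [-0.44 -0.88  0.11] 0.0458 16.975
60.0 [ 4.8 -2.9  9.5] [-0.55 -0.91  0.09] 0.0459 17.3
70.0 [ 5.4 -4.3  9.2] [-0.59 -1.15  0.05] 0.046 17.625
[ 5.8 -3.5  8.5] [0.54384481 0.06471188 0.10432753]
```

View pics/wrist3.png

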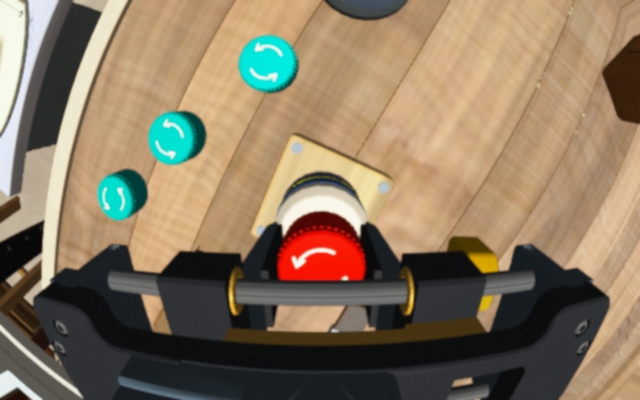

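The arrow keeps its place in the gripper view while the holder has turned about 70°, so the cap turned with the gripper. Next I lift straight up, easing towards the side-force-free centre.

Run:
```python
from h import *
arm.move_l([.544,.0645,.1065],feed=.03);print(np.round(arm.current_force(),1))
arm.move_l([.544,.0645,.15],feed=.05);print(np.round(arm.current_force(),1))
arm.move_l([.544,.0645,.212],feed=.06);arm.sleep(.5)
print(np.round(arm.current_force(),1),arm.current_width(),arm.current_grasp_force(),arm.current_ee_pos(),arm.current_t())
cv2.imwrite("pics/scene4.png",arm.snapshot("scene")[:,:,::-1])
```

```text
[-0.5 -0.7  6.8]
[ 0.2  1.3 -0.3]
[1.2 0.3 0. ] 0.04589434480778334 29.99990803655237 [0.54399228 0.06451495 0.21195766] 20.85
```

View pics/scene4.png

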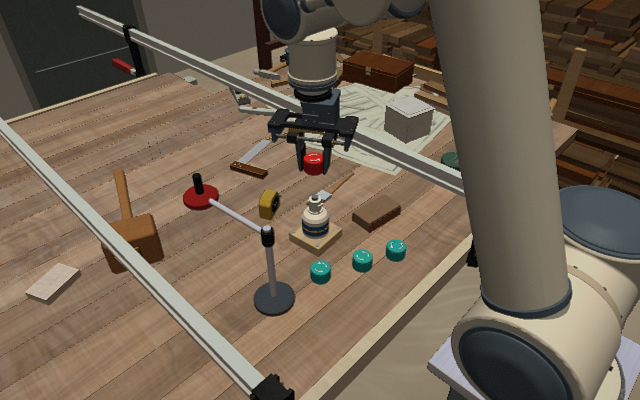

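The red cap is held level at (314,162), straight above the bare neck at (314,203). The lamp head is aside at (200,195), and the bystanders look undisturbed.

```bash
python3 -c "
from rig import arm
print(arm.sign_off())"
```

```text
the job is handed in; nothing more can be done
None
```

I swung the lamp clear, pressed and turned the red cap free, and handed the job in at about 21 s with the gripper holding it level about 8 cm above the bottle's neck; the judge's verdict was not shown.

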